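# Flip the mould-drying marker

### The arm

A 7-joint arm with a two-finger parallel gripper is mounted at the origin on the work surface. World frame = base frame: x ahead of the robot, y to its left, z up, the work surface at z = 0. Lengths are in mm, angles in rad, forces in N, time in s.
With the tool pointing down it reaches from about 400 to 925 mm from the base axis. Payload 4.1 kg.
Tool frame: the origin (TCP) lies at the very end of the fingers, on their centre line; the grasp point (between the pads) lies 19 mm behind it; z points along the fingers, y is the direction in which the jaws open and shut (so a half turn about z gives the same grasp; the last joint's range is limited). The gripper opens to 85 mm and grips with 20 to 120 N. Pads are 22 mm wide; open, the fingers measure 114 mm over their backs; the gripper's body (76 mm by 85 mm) begins 54 mm behind the grasp point. The pads swing forward as they close: fully open they stand 13 mm farther back than shut.
Start: joints at [1.058, 0.398, 0.045, 1.537, -0.019, 1.207, -0.051], TCP at [261.399, -595.159, 231.347] pointing down, gripper open.
Joint ranges: [-2.82, 2.82], [-0.49, 2.23], [-1.37, 1.46], [0, 2.46], [-1.36, 4.5], [0.23, 2], [-2.94, 2.94]. Speed limits (rad/s): [2.57, 2.57, 3.14, 3.14, 3.14, 3.14, 3.14].

### API

Orientations are given as a unit quaternion [w, x, y, z].
In Python, from plant import readout, cams, ticket gives the robot as it stands.
- The arm moves only by the tool arm_command, never from a script. Its argument "plan" is a list of rows, each a list of 7 numbers: the shift along the world's x, y, z in mm, then the turn, a rotation vector about the world's x, y, z in rad, then the finger opening in mm, from 0 to 85.4. In form: [[x, y, z, rx, ry, rz, jaw], ...]. A call has 1 to 20 rows; each row is the pose to reach, as a shift and turn from the pose commanded when the call began; what a row does not reach only later rows make up. A row lasts 1/10 s, in which the tool goes at most 50 mm and 8.59 degrees, less where a joint would pass 70% of its speed; a pose out of reach is approached as far as the arm can. A call with a gripper value outside its range is refused whole. The fingers move at their own pace and stop on an object; "newtons" is the grip in N (left out, the last holds). Time passes only in rows, so rows that repeat a pose let the fingers close. It gives the time, the measured TCP pose, the force and the opening at its end, in the units of the state.
- readout.get_state(): the state, without advancing time (a new reading comes with each control period).
- cams.grab_frame(name): name is "scene" or "top" or "wrist"; returns (picture, depth): 480x640x3 uint8, red, green, blue; 480x640 float32, mm along the optical axis (not along the pixel's ray), 0 where there is no reading.
- cams.camera_model(name): a dict with "vertical_fov" (degrees; the focal length in pixels is half the picture's height over the tangent of half this angle, whatever the lens; pixels are square), "cx", "cy" (the principal point, pixels), "rvec" (rotation vector, rad) and "tvec" (3), from world to camera coordinates, as OpenCV has them. Camera axes: x right, y down, z forward; pixel columns grow to the right and rows downward; lengths in mm; the calibration is good to about 2 mm. The wrist camera is an equidistant fisheye: a pixel r from the principal point sees the ray r / f radians off the axis. A picture is of the moment at which its call begins: read the wrist's pose just before it. camera_model takes no time and is no camera call; for the wrist camera it gives the pose at the moment of the call.
- ticket.close_job(): hands the job in, once; it reports no verdict.
The state is a dict: "clock": time; "qpos": joint angles; "qvel": joint speeds; "tau": joint torques, N m; "position": TCP position; "eef_rot": TCP orientation; "ft_force": force on the tool from outside, world axes, zero at the start; "torque": the same for the moment, N m; "width": finger opening in mm.
Only numpy, scipy, OpenCV 4.12 (cv2) and the standard library are available. Lean on these libraries where they do the work, as an engineer would, in place of code of your own. Each camera call takes 0.05 s, during which the arm holds its last target. There are 200 camera calls.

### The job

The casting mould is dry: with a fingertip, push the round paddle on its marker stand up and over its pivot so that it lies fully down against its stop with its ringed face showing. Only push it: don't lift or shift the stands, leave the square paddle as it is and do not disturb the mould half, beaker or modelling tool. Finish clear of everything.

Things in the scene. Friction and masses are not known exactly. Their poses are not given: they have to be found in the camera images.
- round_stand: Stand of the round paddle. Loose, 1.2 kg. Steel base 130 x 110 x 10 mm (its x by y), origin at the centre of its underside, z up. A white board 110 mm wide, 12 mm thick, leans on it at 55 deg from level, facing its +x (away from the robot, within 0.45 rad): low edge of the face at x 54, z 19 mm; top edge at x -55 to -45, z 150 to 160 mm. Two posts behind.
- round_paddle (a joint): Round paddle's hinge angle, rad. At 0 (plain face showing) it points up the slope, 5 mm off the board, its end past the board's top edge. Grows as it turns up and over towards the stand's +x: upright 0.61, level 2.18, hard stop 3.14 = lying down the slope, ringed face showing. Stiff: stays where left, about 1 N at the tab. Starts within 0 to 0.25.
- round_pivot (a point): Middle of the round paddle's pivot, 110 mm above the table over the centre of its stand, 8 mm off the board's face; the pivot line runs along the stand's y, between two small steel ears; axes as the stand's.
- round_tab (a point): Middle of the round paddle's tab end, at pivot + 100 mm x (-cos(0.96+q) along stand x, sin(0.96+q) up), q the hinge angle. Paddle: plain wood, 6 mm thick about the pivot plane, 50 g, a 68 mm disc centred 45 mm from the pivot, then a tab 28 mm wide to 100 mm. x: outward along the paddle; z: out of the ringed face (towards the board at the start).
- square_stand: Stand of the square paddle, a loose stand exactly like the round paddle's; the two may have swapped places (left or right of the robot). Bystander.
- square_paddle (a joint): Square paddle's hinge angle, rad: a 64 x 64 x 6 mm wooden plate with the same tab and hinge as the round one, same meaning. Starts within 0 to 0.15; leave it.
- mould_half: half of a plaster mould, bystander: block 110 x 130 x 55 mm with a rectangular hollow, 0.8 kg, loose; origin at the centre of its underside
- beaker: cork-coloured open beaker, bystander: 66 mm across, 75 mm high, loose; origin at the centre of its underside
- modelling_tool: wooden-handled spatula with a flat steel blade, about 170 mm long, lying flat along its own x, handle to -x, bystander, loose; origin at about its middle
Things that resemble listed ones, but are neither listed nor needed, are in the scene too. Leave any yellow look-alike of the round_stand alone.

How it is judged (in metres and radians):
On the way:
1. the round paddle is up past upright and on its way over (value of joint round_paddle above 1 rad).
At the end, for the whole second after the job is handed in: The round paddle lies flipped over within 0.12 rad of its stop and still; the square paddle is below 0.3 rad; both stands stand level within 25 mm of where they began, and the mould half, beaker and modelling tool within 20 mm (value of joint round_paddle above 3.02 rad and velocity of joint round_paddle below 0.1 rad/s and value of joint square_paddle below 0.3 rad and distance of each of round_stand, square_stand from where it was at the start of the episode below 0.025 m and angle between each of round_stand, square_stand's own z axis and vertical below 0.05 rad and distance of each of mould_half, beaker, modelling_tool from where it was at the start of the episode below 0.02 m); the robot touches nothing.
It fails at once if a marker stand is shifted more than 25 mm, lifted or tipped (distance of any of round_stand, square_stand from where it was at the start of the episode above 0.025 m or angle between any of round_stand, square_stand's own z axis and vertical above 0.15 rad or height (world z) of any of round_stand, square_stand above 0.012 m).
It fails at once if the square paddle is turned (value of joint square_paddle above 0.3 rad).
It fails at once if the mould half, beaker or modelling tool is moved or lifted more than 20 mm (distance of any of mould_half, beaker, modelling_tool from where it was at the start of the episode above 0.02 m).
It also fails if it takes over 45 s, if anything falls off the work surface, if the arm or the gripper's body presses on something with over 40 N, if the wrist force passes 120 N, or if a joint passes its speed limit or range.

## Working session

There is one attempt and no reset: what is moved stays moved. The work goes in short steps, Python scripts to look and compute and a tool call to move; the robot and the scene stay as the last step left them, time stands still between calls to the robot, and variables do not carry over. Pictures are saved under pics/ and viewed, about 8 in all and at most 12, crops included, and the job is handed in when it is done.

Besides the shell and the picture viewer there is one more tool, called by a JSON object that holds its "op" and its "data", one argument or row to a line. arm_command: Moves the arm, as the interface text tells. Its arguments: {"type":"object","properties":{"plan":{"type":"array"},"newtons":{"type":"number"}},"required":["plan"]}

```bash
mkdir -p pics; python3 - <<'E'
from plant import readout, cams
import cv2, numpy as np
s=readout.get_state(); print(s)
for n in ("scene","top"):
    p,d=cams.grab_frame(n); cv2.imwrite(f"pics/{n}1.png",p[:,:,::-1]); np.save(f"pics/{n}1.npy",d); np.save(f"pics/{n}1rgb.npy",p); print(n,cams.camera_model(n))
E
```

```text
{'clock': 0.0, 'qpos': array([ 1.05802968,  0.39922844,  0.04501519,  1.53787817, -0.01868947,
        1.20688853, -0.05069485]), 'qvel': array([-0.0018515 ,  0.00022391,  0.00137651, -0.0003878 , -0.00020966,
        0.00032755,  0.00168216]), 'tau': array([ 3.82379421e-04, -4.75132155e+01,  1.36444643e+00, -2.54217696e+01,
        1.14252430e-02,  9.58716846e-03,  1.48121967e-05]), 'position': array([ 261.11295623, -594.55839336,  230.24034971]), 'eef_rot': array([-9.52647666e-04,  9.78661186e-01,  2.05478228e-01, -2.71976624e-04]), 'ft_force': array([ 0.74020315, -0.23246299, -0.29835586]), 'torque': array([-0.03744481, -0.02052528, -0.02448337]), 'width': 85.22925496647046}
scene {'vertical_fov': 52.22168897306279, 'cx': 314.21859717336423, 'cy': 230.49794917360748, 'rvec': array([ 2.07897109,  0.62606456, -0.31114902]), 'tvec': array([-382.37022816,  -89.18139595, 1370.86182386])}
top {'vertical_fov': 51.21114103264652, 'cx': 320.38547456254923, 'cy': 241.21554724473748, 'rvec': array([ 2.17504441, -2.20872497,  0.03494153]), 'tvec': array([ -79.85413868,  523.05310611, 1278.34929209])}
```

View pics/scene1.png

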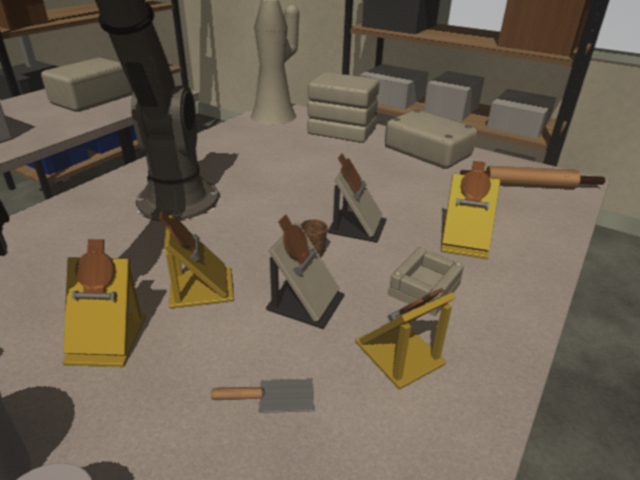

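View pics/top1.png

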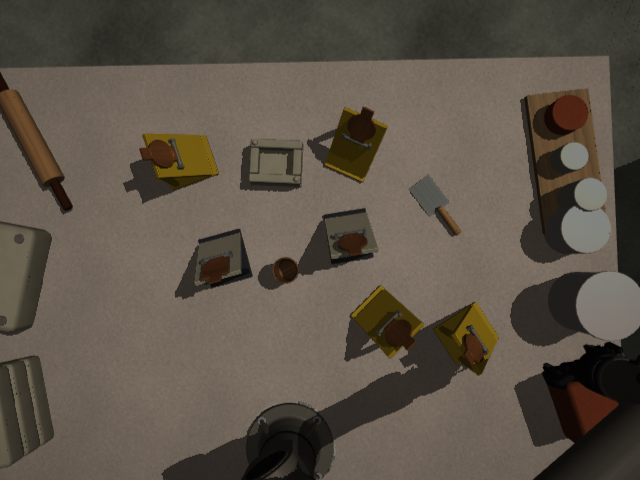

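Scene: white-board stands at (305,275) and (357,205), yellow look-alikes at (100,310), (200,275), (405,335) and (470,210). Top: white ones at (222,260) and (350,238). I'll take one close crop to tell round from square.

```bash
cat > h.py <<'E'
import numpy as np, cv2
from scipy.spatial.transform import Rotation as R
def K(m): f=240/np.tan(np.radians(m["vertical_fov"]/2)); return f,m["cx"],m["cy"]
def cloud(m,d):
    f,cx,cy=K(m); v,u=np.mgrid[:480,:640]
    c=np.stack([(u-cx)/f*d,(v-cy)/f*d,d],-1)-m["tvec"]
    w=c@R.from_rotvec(m["rvec"]).as_matrix()
    w[d==0]=np.nan
    return w
E
python3 - <<'E'
import numpy as np,cv2
from h import *
from plant import cams
t=cv2.imread("pics/top1.png");s=cv2.imread("pics/scene1.png")
a=[cv2.resize(x,(400,300),interpolation=cv2.INTER_CUBIC) for x in (t[218:293,175:275],t[200:275,300:400],s[205:328,225:389],s[145:250,290:430])]
cv2.imwrite("pics/crop1.png",np.vstack([np.hstack(a[:2]),np.hstack(a[2:])]))
m=cams.camera_model("top"); w=cloud(m,np.load("pics/top1.npy"))
hsv=cv2.cvtColor(t,cv2.COLOR_BGR2HSV)
for n,(v0,v1,u0,u1) in dict(L=(225,293,180,255),R=(203,268,318,382)).items():
    W=w[v0:v1,u0:u1].reshape(-1,3);H=hsv[v0:v1,u0:u1].reshape(-1,3)
    wood=(H[:,1]>120)&(H[:,0]<16)&(W[:,2]>60)
    bd=(H[:,1]<80)&(H[:,2]>70)&(W[:,2]>25)&(W[:,2]<165)
    for k,q in(("wood",wood),("board",bd)):
        P=W[q]; c=np.median(P,0); 
        P=P[np.linalg.norm(P-c,axis=1)<110]
        for _ in range(4):
            c=P.mean(0); nn=np.linalg.svd(P-c)[2][2]; r=(P-c)@nn; P=P[abs(r)<max(2.5*r.std(),2)]
        nn*=np.sign(nn[2]); print(n,k,len(P),c.round(1),nn.round(3),"yaw",np.arctan2(nn[1],nn[0]).round(3),"tilt",np.arccos(nn[2]).round(3),P.min(0).round(),P.max(0).round())
for n,(v,u) in dict(beaker=(270,286),mould=(163,275),ytop=(333,398)).items(): print(n,w[v,u].round())
E
```

```text
L wood 530 [456.  151.2 155.7] [0.797 0.205 0.569] yaw 0.252 tilt 0.966 [425. 119. 113.] [486. 187. 196.]
L board 876 [497.3 155.6  77.4] [0.794 0.206 0.572] yaw 0.254 tilt 0.961 [435.  97.  25.] [545. 222. 163.]
R wood 439 [ 510.4 -162.7  156.8] [0.85  0.126 0.512] yaw 0.147 tilt 1.033 [ 484. -194.  114.] [ 535. -130.  202.]
R board 919 [ 548.8 -162.8   77.2] [0.809 0.119 0.575] yaw 0.145 tilt 0.958 [ 487. -219.   25.] [ 591. -101.  162.]
beaker [449.   2.   2.]
mould [724.  26.  25.]
ytop [ 304. -263.  149.]
```

View pics/crop1.png

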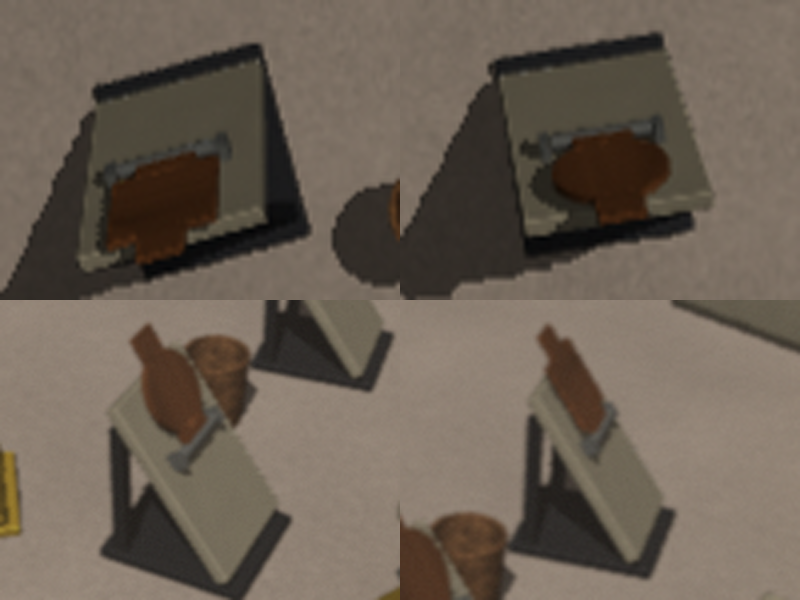

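Candidates in the top view: white stands at (222,260), whose plate is square, and (350,238), whose disc is round. The yellow look-alikes are at (180,157), (357,143), (388,320) and (468,338). The crop shows the right-hand white stand at (350,238) (scene (305,275)) is the round one. Its yaw is about 0.145, its pivot about (535,-161,110), and q about 0.08. I'll move above and behind its tab.

{"op": "arm_command", "data": {
  "plan": [
    [0,0,50,0,0,0,0],
    [60,130,50,0,0,-0.1,0],
    [195,422,50,0,0,-0.27,0],
    [195,422,50,0,0,-0.27,0],
    [195,422,50,0,0,-0.27,0],
    [195,422,50,0,0,-0.27,0],
    [195,422,50,0,0,-0.27,0],
    [195,422,50,0,0,-0.27,0],
    [195,422,50,0,0,-0.27,0],
    [195,422,50,0,0,-0.27,0],
    [195,422,50,0,0,-0.27,0],
    [195,422,50,0,0,-0.27,0],
    [195,422,50,0,0,-0.27,0],
    [195,422,50,0,0,-0.27,0],
    [195,422,50,0,0,-0.27,0],
    [195,422,50,0,0,-0.27,0]
  ]
}}

```text
clock: 1.7
position: [455.9, -174.3, 281.3]
eef_rot: [0.0, 0.997, 0.071, -0.0]
ft_force: [0.3, 0.9, 0.2]
width: -0.1
```

{"op": "arm_command", "data": {
  "plan": [
    [0,0,-40,0,0,0,0],
    [0,0,-80,0,0,0,0],
    [0,0,-106,0,0,0,0],
    [0,0,-106,0,0,0,0],
    [0,0,-106,0,0,0,0]
  ]
}}

```text
clock: 2.2
position: [456.6, -173.6, 175.9]
eef_rot: [0.0, 0.997, 0.072, 0.0]
ft_force: [0.9, -0.1, 1.4]
width: -0.3
```

```bash
python3 - <<'E'
from plant import readout, cams
import cv2, numpy as np
s=readout.get_state(); print(s["position"],s["ft_force"])
p,_=cams.grab_frame("wrist"); q,_=cams.grab_frame("scene")
cv2.imwrite("pics/w2.png",np.hstack([cv2.resize(p,(400,300))[:,:,::-1],cv2.resize(q[150:330,200:440],(400,300),interpolation=cv2.INTER_CUBIC)[:,:,::-1]]))
E
```

```text
[ 456.6404339  -173.60695086  175.8667881 ] [ 0.8699046  -0.12376757  1.40548808]
```

View pics/w2.png

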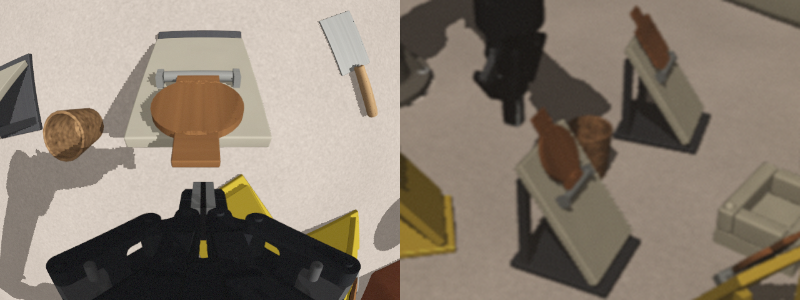

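Wrist view: the shut fingertip at (200,190) is in line with the round disc's tab at (196,158), with a clear gap. I'll push over the top.

{"op": "arm_command", "data": {
  "plan": [
    [12,1.7,0,0,0,0,0],
    [22,3,0,0,0,0,0],
    [32,4.6,2,0,0,0,0],
    [41.5,6,4,0,0,0,0],
    [51.4,7.5,7,0,0,0,0],
    [59,8.7,9,0,0,0,0],
    [65,9.5,10,0,0,0,0],
    [74,10.8,10,0,0,0,0],
    [82,12,9,0,0,0,0],
    [93,13.6,5,0,0,0,0],
    [103,15,1,0,0,0,0],
    [103,15,1,0,0,0,0]
  ]
}}

```text
clock: 3.5
position: [560.6, -157.4, 175.4]
eef_rot: [-0.0, 0.997, 0.072, -0.0]
ft_force: [0.3, -0.0, 0.4]
width: -0.2
```

```bash
python3 - <<'E'
from plant import readout, cams
import cv2, numpy as np
s=readout.get_state(); print(s["position"],s["ft_force"])
p,_=cams.grab_frame("wrist"); q,_=cams.grab_frame("scene")
cv2.imwrite("pics/w3.png",np.hstack([cv2.resize(p,(400,300))[:,:,::-1],cv2.resize(q[150:330,200:440],(400,300),interpolation=cv2.INTER_CUBIC)[:,:,::-1]]))
E
```

```text
[ 560.59139232 -157.37973552  175.41739416] [ 0.33974457 -0.0125894   0.38016512]
```

View pics/w3.png

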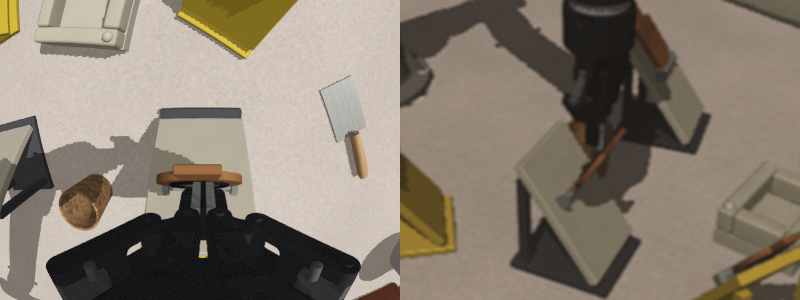

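Wrist and scene views: the paddle is past upright, leaning towards +x at the fingertip, and the stand hasn't moved. I'll carry on over and down.

{"op": "arm_command", "data": {
  "plan": [
    [10,1.4,-6,0,0,0,0],
    [18,2.6,-13,0,0,0,0],
    [25,3.6,-22,0,0,0,0],
    [31,4.5,-31,0,0,0,0],
    [35,5.1,-40,0,0,0,0],
    [37.5,5.5,-49,0,0,0,0],
    [39.5,5.8,-57,0,0,0,0],
    [40,5.8,-63,0,0,0,0],
    [51,7.5,-64,0,0,0,0],
    [51,7.4,-72,0,0,0,0],
    [50,7.3,-80,0,0,0,0],
    [47,6.8,-89,0,0,0,0],
    [43,6.3,-98,0,0,0,0],
    [37.5,5.5,-106,0,0,0,0],
    [31.5,4.6,-113,0,0,0,0],
    [31.5,4.6,-113,0,0,0,0]
  ]
}}

```text
clock: 5.2
position: [588.5, -153.9, 61.9]
eef_rot: [-0.0, 0.997, 0.072, -0.002]
ft_force: [0.5, 0.4, 0.5]
width: -0.1
```

```bash
python3 - <<'E'
from plant import readout, cams
import cv2, numpy as np
s=readout.get_state(); print(s["position"],s["ft_force"])
p,_=cams.grab_frame("wrist"); q,_=cams.grab_frame("scene")
cv2.imwrite("pics/w4.png",np.hstack([cv2.resize(p,(400,300))[:,:,::-1],cv2.resize(q[150:330,200:440],(400,300),interpolation=cv2.INTER_CUBIC)[:,:,::-1]]))
E
```

```text
[ 588.46397612 -153.93298863   61.87991038] [0.49668587 0.3823113  0.48306138]
```

View pics/w4.png

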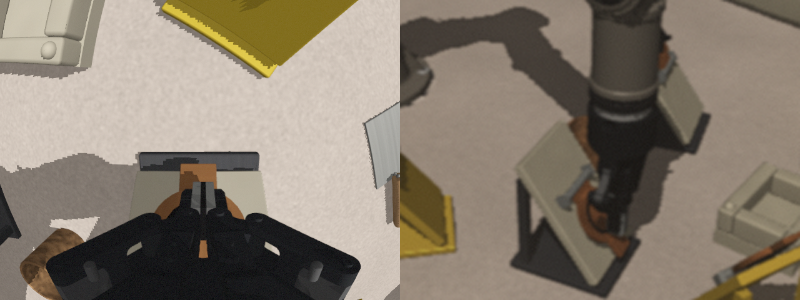

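Both views show the paddle nearly down with the finger on its tab. I'll finish with small pressing steps and watch the force.

{"op": "arm_command", "data": {
  "plan": [
    [-2,-0.3,-1.5,0,0,0,0],
    [-4,-0.6,-3,0,0,0,0],
    [-6,-0.9,-4.5,0,0,0,0],
    [-6,-0.9,-4.5,0,0,0,0]
  ]
}}

```text
clock: 5.7
position: [584.6, -154.5, 58.7]
eef_rot: [0.0, 0.997, 0.072, -0.0]
ft_force: [0.6, -0.3, 0.3]
width: -0.1
```

{"op": "arm_command", "data": {
  "plan": [
    [-1,-0.1,-0.7,0,0,0,0],
    [-2,-0.3,-1.4,0,0,0,0],
    [-2,-0.3,-1.4,0,0,0,0]
  ]
}}

```text
clock: 6.0
position: [584.0, -154.6, 58.2]
eef_rot: [0.0, 0.997, 0.072, 0.001]
ft_force: [0.7, 0.5, 2.5]
width: -0.4
```

{"op": "arm_command", "data": {
  "plan": [
    [-1,-0.1,-0.7,0,0,0,0],
    [-2,-0.3,-1.4,0,0,0,0],
    [-2,-0.3,-1.4,0,0,0,0]
  ]
}}

```text
clock: 6.3
position: [583.9, -154.6, 58.0]
eef_rot: [0.0, 0.997, 0.072, 0.003]
ft_force: [3.4, 0.2, 8.5]
width: -0.1
```

The force has risen to 9 N and the motion has stalled, so the paddle is at its stop. I'll back off along the face normal, then go up and aside.

{"op": "arm_command", "data": {
  "plan": [
    [10,1.5,7,0,0,0,0],
    [25,3.6,25,0,0,0,0],
    [25,3.6,70,0,0,0,0],
    [25,3.6,120,0,0,0,0],
    [25,3.6,170,0,0,0,0],
    [25,3.6,220,0,0,0,0],
    [0,-50,230,0,0,0,0],
    [-20,-100,230,0,0,0,0],
    [-40,-150,230,0,0,0,0],
    [-60,-200,230,0,0,0,0],
    [-80,-240,230,0,0,0,0],
    [-80,-240,230,0,0,0,0],
    [-80,-240,230,0,0,0,0]
  ]
}}

```text
clock: 7.6
position: [497.6, -398.8, 285.1]
eef_rot: [0.0, 0.998, 0.068, -0.002]
ft_force: [1.3, 0.6, 0.5]
width: 0.1
```

```bash
python3 - <<'E'
from plant import readout, cams
from h import *
s=readout.get_state(); print(s["clock"],s["position"],s["ft_force"])
q,_=cams.grab_frame("scene"); p,d=cams.grab_frame("top"); t=p[:,:,::-1].copy()
cv2.imwrite("pics/e5.png",np.hstack([cv2.resize(p[180:300,260:420],(400,300))[:,:,::-1],cv2.resize(q[150:330,200:440],(400,300),interpolation=cv2.INTER_CUBIC)[:,:,::-1]]))
w=cloud(cams.camera_model("top"),d); hsv=cv2.cvtColor(t,cv2.COLOR_BGR2HSV)
for n,(v0,v1,u0,u1) in dict(L=(225,293,180,255),R=(203,268,318,382)).items():
    W=w[v0:v1,u0:u1].reshape(-1,3);H=hsv[v0:v1,u0:u1].reshape(-1,3)
    for k,m in(("wood",(H[:,1]>120)&(H[:,0]<16)&(W[:,2]>20)),("board",(H[:,1]<80)&(H[:,2]>70)&(W[:,2]>25)&(W[:,2]<165))):
        P=W[m]
        if len(P)<20: print(n,k,len(P)); continue
        for _ in range(4):
            c=P.mean(0); nn=np.linalg.svd(P-c)[2][2]; r=(P-c)@nn; P=P[abs(r)<max(2.5*r.std(),2)]
        nn*=np.sign(nn[2]); print(n,k,len(P),c.round(1),"yaw",np.arctan2(nn[1],nn[0]).round(3),"tilt",np.arccos(nn[2]).round(3),P.min(0).round(),P.max(0).round())
o=cv2.imread("pics/top1.png"); 
for n,(v0,v1,u0,u1) in dict(mould=(130,195,240,310),beaker=(253,288,268,303),tool=(170,240,405,465),stands=(203,293,180,270)).items(): print(n,np.percentile(cv2.absdiff(o,t)[v0:v1,u0:u1],99))
E
```

```text
7.6 [ 497.64165107 -398.80142076  285.1006398 ] [1.29037491 0.5740961  0.45031389]
L wood 526 [456.1 151.1 155.8] yaw 0.25 tilt 0.967 [425. 118. 115.] [486. 186. 197.]
L board 947 [494.2 155.2  81.6] yaw 0.251 tilt 0.957 [424.  94.  25.] [543. 222. 163.]
R wood 370 [ 563.5 -154.7   74.2] yaw 0.147 tilt 0.962 [ 539. -189.   28.] [ 594. -123.  108.]
R board 1093 [ 521.4 -163.5  115.8] yaw 0.146 tilt 0.956 [ 479. -219.   25.] [ 589. -101.  163.]
mould 13.0
beaker 66.0
tool 14.0
stands 13.0
```

View pics/e5.png

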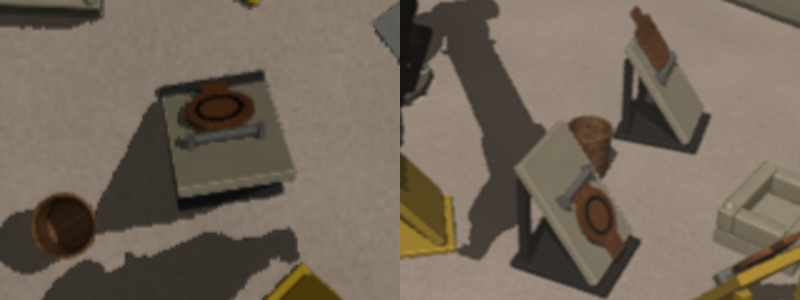

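The ringed face shows and the paddle lies parallel to the board (tilt 0.962 against 0.956). The stands and bystanders haven't moved. The beaker is still at top pixel (286,270), and the brightness change there is most likely the arm's shadow.

```bash
python3 -c "
from plant import ticket; print(ticket.close_job())"
```

```text
the job is handed in; nothing more can be done
None
```

The round paddle (right-hand white stand) is flipped over and lies against its stop with its ringed face showing. I pushed it over with the closed fingertip and handed the job in at about 7.7 s.

- **Paddle:** at the stop the force rose to about 9 N and the finger stopped moving. Afterwards the paddle plane measured 0.962 rad tilt against 0.956 for the board, so it lies flat.
- **Stands and square paddle:** the round stand's board spans the same y range and height, with yaw 0.146 (0.145 before). The square stand and its paddle read the same to within about 1 mm and 0.005 rad, except for the board patch centre. That centre moved a few mm because more of the board counted as board this time.
- **Mould half, beaker and modelling tool:** the mould half and tool areas look unchanged. The beaker area failed the picture-difference check (66, against 13–14 elsewhere), which I put down to the arm's shadow because the beaker is still at the same pixel.
- **Finish:** the arm ended at z = 285 mm, well clear of everything, with force readings of about 1 N.

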